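Pull the green shutter down with the hook pole

TASK

Take the hook pole lying on the worktop, put its hook through the ring of the green shutter and pull that shutter fully down with it, so that the little cupboard is shut. Then unhook the pole and lay it back on the worktop without dropping it; leave the white shutter up.

Things in the scene. Friction and masses are not known exactly. Their poses are not given: they have to be found in the camera images.
- hook_pole: Hook pole lying flat: wooden handle 22 wide, 30 high; steel bar 7 mm thick, its end bent sideways as a prong. Origin: mid-prong, 15 mm above the worktop. z up as it lies; +y along the prong to its tip, 29 mm off (tip kinked 6 mm to -x). Bar (x 0 to -80 mm) and handle (x -80 to -235 mm) lie at y = -27 mm, z = 0. Grip the handle across its width at x = -120 to -150 mm (balance point). 0.14 kg.
- green_ring (a point): Centre of the brass ring (40 mm inside, 54 mm outside, wire 7 mm) on the green shutter. It stands out from the shutter, edge-on to the robot: its plane is upright and square to the shutter, so a prong enters sideways along y. Centre 32 mm before the shutter's face, 0.30 m above the worktop when fully up; moves down with it. x into the shutter, y left along the front (ring's axis), z up.
- green_shutter (a joint): Green shutter's way down, m: 0 fully up, 0.14 fully down (stop). Slides straight down in the front of a pale wooden cupboard 140 wide, 110 deep, 340 mm high, over an open bay with a tin. Stays where left; needs 3 to 5 N. The prong has about 16 mm of play in the ring before it pulls.
- white_shutter (a joint): The same for the white shutter of the twin cupboard to the left or right of the green one, with the same ring, a jar in its bay: a bystander that must stay up.

How it is judged:
On the way, in this order (a step that is already met when the one before it is completed fails the run):
1. the pole's hook is through the green ring while the shutter is still up (value of joint green_shutter below 0.09 m and x of green_ring in the frame of hook_pole between -0.021 and 0.021 m and z of green_ring in the frame of hook_pole between -0.021 and 0.021 m and y of green_ring in the frame of hook_pole between -0.026 and 0.024 m and angle between the y axis of hook_pole and the y axis of green_ring, either way round below 0.5 rad), for 0.2 s.
2. the green shutter has been pulled down to within 12 mm of its stop, the hook still in the ring (value of joint green_shutter above 0.128 m and x of green_ring in the frame of hook_pole between -0.023 and 0.023 m and z of green_ring in the frame of hook_pole between -0.023 and 0.023 m and y of green_ring in the frame of hook_pole between -0.028 and 0.026 m and angle between the y axis of hook_pole and the y axis of green_ring, either way round below 0.6 rad), for 0.1 s.
At the end, for the whole second after the job is handed in: The green shutter is down to within 12 mm of its stop, the white shutter is up (less than 15 mm down), and the hook pole is out of the ring, lying still on the worktop, let go (value of joint green_shutter above 0.128 m and value of joint white_shutter below 0.015 m and height (world z) of hook_pole between -0.02 and 0.06 m and distance between hook_pole and green_ring above 0.06 m and linear speed of hook_pole below 0.03 m/s); the robot touches nothing.
It fails at once if the white shutter is pulled down (by 20 mm or more) (value of joint white_shutter above 0.02 m).
It fails at once if the pole is let go or dropped in the air, its hook more than 10 cm above the worktop (height (world z) of hook_pole above 0.1 m and contact force between hook_pole and the fingers below 0.1 N and contact force between hook_pole and the arm below 0.1 N).
It also fails if it takes over 58 s, if anything falls off the work surface, if the arm or the gripper's body presses on something with over 40 N, if the wrist force passes 120 N, or if a joint passes its speed limit or range.

ROBOT

A 6-joint arm with a two-finger parallel gripper is mounted at the origin on a cart in front of the work surface, level with it; the furniture and walls round the work are solid. World frame = base frame: x ahead of the robot, y to its left, z up, the work surface at z = 0. Lengths are in m, angles in rad, forces in N, time in s.
With the tool pointing down it reaches from about 0.35 to 0.775 m from the base axis. Payload 7.3 kg.
Tool frame: the origin (TCP) lies on the centre line of the jaws, within the pads' length; the fingertips stand 25 mm ahead of it and the grasp point (between the pads) lies 6 mm ahead of it; z points along the fingers, y is the line along which they close (so a half turn about z gives the same grasp; the last joint's range is limited). The gripper opens to 92 mm and grips with 3 to 60 N. Pads are 19 mm wide; open, the fingers measure 130 mm over their backs; the gripper's body (75 mm by 190 mm) begins 47 mm behind the grasp point.
Start: joints at [-1.362, 0.342, 1.524, -0, 1.275, -0.146], TCP at [0.182, -0.492, 0.252] pointing down, gripper open.
Joint ranges: [-2.53, 2.53], [-0.77, 2.02], [0.04, 2.7], [-1, 4.14], [0.28, 2.66], [-3.11, 3.11]. Speed limits (rad/s): [2.57, 2.57, 3.14, 3.14, 3.14, 3.14].

INTERFACE

Orientations are given as [roll, pitch, yaw] about the fixed x, y, z axes, in that order (R = Rz(yaw) Ry(pitch) Rx(roll)).
In Python, from cell import status, read_camera, camera_info, ticket, models gives the robot as it stands.
- The arm moves only by the tool send_rows, never from a script. Its argument "plan" is a list of rows, each an object with "offset": the shift along the tool's x, y, z in mm, a list of three; "yaw": the turn about the tool's z in rad. In form: [{"offset": [dx, dy, dz], "yaw": yaw}, ...]. A call has 1 to 20 rows; each row shifts and turns the commanded pose from where the row before left it, along the tool's axes as they then stand; what a row does not reach is not made up. A row lasts 1/10 s, in which the tool goes at most 50 mm and 8.59 degrees, less where a joint would pass 70% of its speed; a pose out of reach is approached as far as the arm can. A call is refused whole if a number of a shift passes 50 or a number of a turn 0.15, either way. A call with a gripper value outside its range is refused whole. "hand" is the closure, from 0 (fully open) to 1 (shut), set as the call begins (left out, the last holds). The fingers move at their own pace and stop on an object; "squeeze" is the grip in N (left out, the last holds). Time passes only in rows, so rows that do not move let the fingers close. It gives the time, the measured TCP pose, the force, the opening and the grip force at its end, in the units of the state.
- status.observe(): the state, without advancing time (a new reading comes with each control period).
- read_camera(name): name is "side" or "top"; returns the picture (400x640x3 uint8, red, green, blue); there is no depth.
- camera_info(name): a dict with "vfov" (degrees; the focal length in pixels is half the picture's height over the tangent of half this angle, whatever the lens; pixels are square), "cx", "cy" (the principal point, pixels), "origin" and "attitude" of the camera in the world. Camera axes: x right, y down, z forward; pixel columns grow to the right and rows downward; lengths in m; the calibration is good to about 2 mm. A picture is of the moment at which its call begins. camera_info takes no time and is no camera call.
- ticket.hand_in(): hands the job in; it is judged then, once.
Trained networks look in the newest picture that a camera, given by its name, has taken for a name from the list of things; names that differ only in an ending like _2 or _b are one class to them, and where a whole thing is asked for, a point or a joint stands for the part that bears it (a point fixed in the world has none). Each returns a list of dicts, best first, with "conf" (0 to 1); they miss things now and then, are a little off and sometimes report something else, mostly with a low value. They report only what shows in the picture. A call takes as long as a camera call.
- models.regions_of(camera, label): "mask" (400x640 bool, what is visible of it) and "extent" ([left, top, right, bottom] in pixels, round what is visible of it).
The state is a dict: "time": time; "qpos": joint angles; "qvel": joint speeds; "joint_efforts": joint torques, N m; "tool_pos": TCP position; "tool_rot": TCP orientation; "contact_force": force on the tool from outside, world axes, zero at the start; "torque": the same for the moment, N m; "opening": finger opening in m; "grip_force": force on a finger pad.
Only numpy, scipy, OpenCV 4.12 (cv2) and the standard library are available. Lean on these libraries where they do the work, as an engineer would, in place of code of your own. Each camera call takes 0.05 s, during which the arm holds its last target. There are 200 camera calls.

## Working session

There is one attempt and no reset: what is moved stays moved. The work goes in short steps, Python scripts to look and compute and a tool call to move; the robot and the scene stay as the last step left them, time stands still between calls to the robot, and variables do not carry over. Pictures are saved under pics/ and viewed, at most 10 in all, crops included, and the job is handed in when it is done.

Besides the shell and the picture viewer there is one more tool, called after "Request:" by a JSON object that holds its "name" and its "arguments". send_rows: Moves the arm, as the interface text tells. Its arguments: {"type":"object","properties":{"plan":{"type":"array"},"hand":{"type":"number"},"squeeze":{"type":"number"}},"required":["plan"]}

```bash
ls; mkdir -p pics; python3 - <<'E'
from cell import status, read_camera, camera_info, models
import cv2, numpy as np
print(status.observe())
for n in ("side","top"):
    im=read_camera(n); cv2.imwrite(f"pics/{n}0.png",im[:,:,::-1]); print(n,camera_info(n))
    for l in ("hook_pole","green_ring","green_shutter","white_shutter"):
        for r in models.regions_of(n,l)[:2]:
            m=r["mask"]; v,u=np.nonzero(m); print(l,r["conf"],r["extent"],u.mean(),v.mean(),m.sum())
E
```

```text
pics
{'time': 0.0, 'qpos': array([-1.36201613e+00,  3.42701491e-01,  1.52504803e+00,  8.46612258e-06,
        1.27540103e+00, -1.45980837e-01]), 'qvel': array([-4.02592674e-04,  2.50178693e-03, -5.48075869e-06,  1.11439782e-03,
        9.45367680e-04,  4.27639888e-04]), 'joint_efforts': array([ 1.38332409e-03, -4.31236446e+01, -2.44214112e+01,  7.18524749e-02,
        5.59692469e-02, -1.51735298e-04]), 'tool_pos': array([ 0.18231941, -0.49191621,  0.25104514]), 'tool_rot': array([-3.14005251e+00, -2.34624965e-04,  3.54758384e-01]), 'contact_force': array([-0.41768095, -0.86729471, -0.87042449]), 'torque': array([ 0.0046779 ,  0.02010891, -0.02240059]), 'grip_force': 0.0, 'opening': 0.09221916289160417}
side {'vfov': 53.96140227782152, 'cx': 316.8223547038696, 'cy': 199.76489347435054, 'origin': array([0.18767777, 0.8091754 , 0.64342625]), 'attitude': array([-2.05100215, -0.01301073, -2.72533809])}
hook_pole 0.97 [357.2, 212.6, 402.6, 252.5] 382.22433460076047 230.53992395437263 526
green_ring 0.77 [215.0, 192.6, 259.2, 278.9] 232.701 232.0035 2000
green_shutter 0.77 [214.9, 188.4, 259.1, 280.1] 232.67447784004077 232.0249617931737 1963
white_shutter 0.93 [258.3, 142.1, 292.5, 212.7] 268.9789814066289 172.2384801940178 1237
top {'vfov': 45.60851316990533, 'cx': 312.7740396787862, 'cy': 203.1481111464479, 'origin': array([ 0.22691592, -0.11343177,  1.25105748]), 'attitude': array([-2.82421321,  0.0043667 , -1.05753605])}
hook_pole 0.81 [364.3, 291.0, 409.2, 345.8] 384.2755102040816 318.9030612244898 588
green_ring 0.78 [232.9, 107.6, 281.3, 156.1] 257.5678391959799 131.78810720268007 1194
green_shutter 0.69 [235.9, 106.5, 280.8, 153.1] 257.24932975871315 131.71581769436997 1119
white_shutter 0.84 [318.5, 126.8, 364.4, 173.6] 341.3126865671642 151.26268656716417 1340
```

View pics/side0.png

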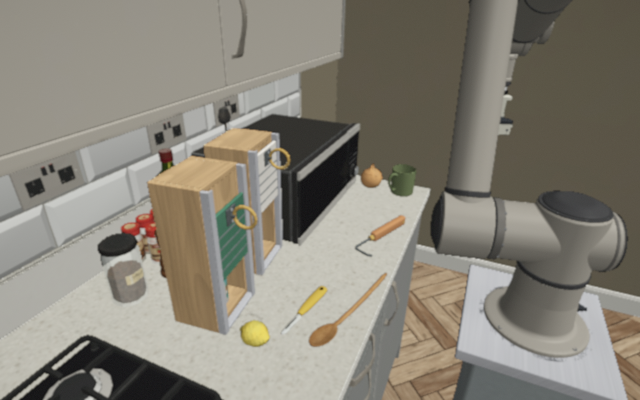

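View pics/top0.png

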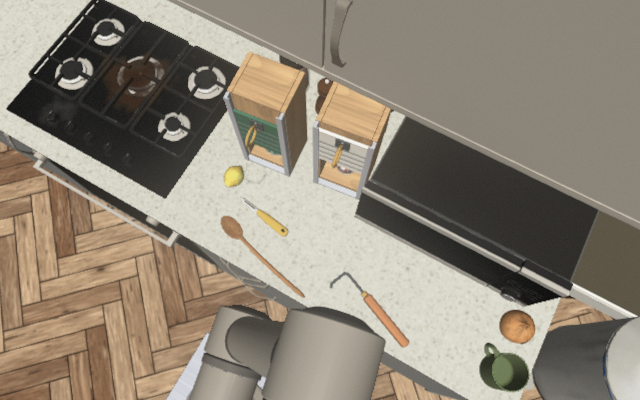

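Both views show the pole, with its handle from (363,293) to (408,345) and its hook near (345,275)/(332,285) in top. The green ring is at about (251,135) top and (244,217) side; the white cupboard is to the right in top. Next I'll zoom in.

```bash
cat > h.py <<'E'
import numpy as np, cv2
from scipy.spatial.transform import Rotation as R
from cell import camera_info
def cam(n):
    c=camera_info(n); f=200/np.tan(np.radians(c["vfov"])/2)
    return f,c["cx"],c["cy"],np.array(c["origin"]),R.from_euler("xyz",c["attitude"]).as_matrix()
def ray(n,u,v):
    f,cx,cy,o,M=cam(n); d=M@np.array([(u-cx)/f,(v-cy)/f,1]); return o,d/np.linalg.norm(d)
def onz(n,u,v,z):
    o,d=ray(n,u,v); return o+d*(z-o[2])/d[2]
def tri(a,b):
    (o1,d1),(o2,d2)=ray("side",*a),ray("top",*b)
    t=np.linalg.lstsq(np.c_[d1,-d2],o2-o1,rcond=None)[0]
    p,q=o1+t[0]*d1,o2+t[1]*d2; return (p+q)/2,np.linalg.norm(p-q)
def proj(n,p):
    f,cx,cy,o,M=cam(n); q=M.T@(np.array(p)-o); return q[0]/q[2]*f+cx,q[1]/q[2]*f+cy
E
python3 - <<'E'
from h import *
np.set_printoptions(precision=4,suppress=True)
print("ring",tri((244,217),(251,135)),"white",tri((280,158),(338,155)))
for p in [(332,285),(345,275),(363,293),(385,319),(406,344)]: print(p,onz("top",*p,.015))
s=cv2.imread("pics/side0.png");t=cv2.imread("pics/top0.png")
z=lambda i,x,y,w,h:cv2.resize(i[y:y+h,x:x+w],(400,300),interpolation=cv2.INTER_CUBIC)
cv2.imwrite("pics/z.png",np.vstack([np.hstack([z(t,220,100,80,60),z(t,320,265,100,75)]),np.hstack([z(s,210,190,80,60),z(s,345,205,80,60)])]))
E
```

```text
ring (array([0.583 , 0.2561, 0.2571]), np.float64(0.0012593966660036592)) white (array([0.6166, 0.0486, 0.302 ]), np.float64(0.004921664622666226))
(332, 285) [ 0.4081 -0.0622  0.015 ]
(345, 275) [ 0.4475 -0.0793  0.015 ]
(363, 293) [ 0.4292 -0.1416  0.015 ]
(385, 319) [ 0.3987 -0.2203  0.015 ]
(406, 344) [ 0.37   -0.2931  0.015 ]
```

View pics/z.png

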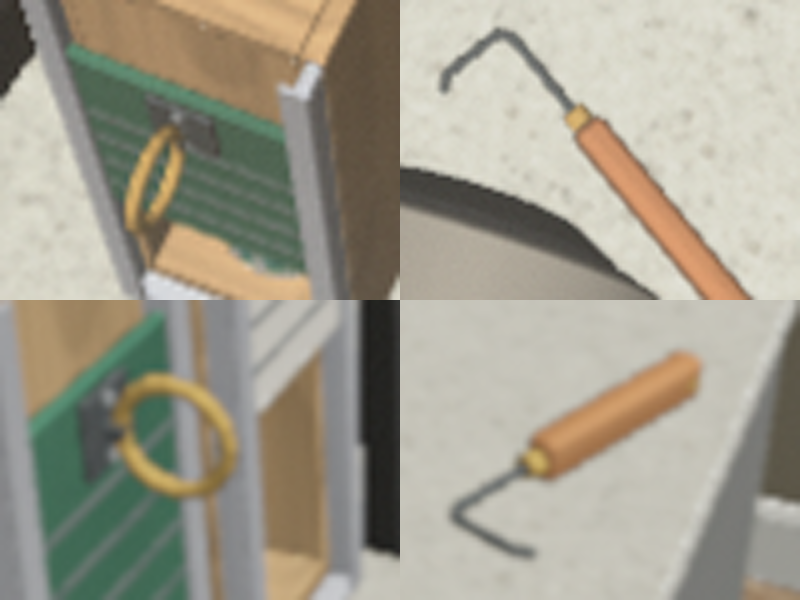

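The zoom shows the prong corner at top (345.8,273), the tip at (331,287), the ring at top (251,135.6), and the ring at side (245.4,217). Next are the cupboard yaw and the move numbers.

```bash
python3 - <<'E'
from h import *
np.set_printoptions(precision=4,suppress=True)
t=cv2.imread("pics/top0.png");s=cv2.imread("pics/side0.png")
print("ring",tri((245.4,217),(251,135.6)))
c,k=onz("top",345.75,273,.015),onz("top",332.5,283.7,.015)
a,b=onz("top",364,295,.03),onz("top",407,345,.03)
print("corner",c,"prong",k,"handle",a,b,"ang",np.arctan2(*(a-b)[1::-1]),np.arctan2(*(c-b)[1::-1]),np.arctan2(*(k-c)[1::-1])-np.pi/2)
for n,i,x,y in(("top",t,215,45),("side",s,145,120)):
    cv2.imwrite(f"pics/c{n}.png",cv2.resize(i[y:y+150,x:x+190],(760,600),interpolation=cv2.INTER_CUBIC))
E
```

```text
ring (array([0.5811, 0.255 , 0.2573]), np.float64(0.0023624797535412015))
corner [ 0.453  -0.0785  0.015 ] prong [ 0.4117 -0.0618  0.015 ] handle [ 0.4235 -0.1458  0.03  ] [ 0.3674 -0.2941  0.03  ] ang 1.2086851079670788 1.1925603362402446 1.185791736682606
```

View pics/ctop.png

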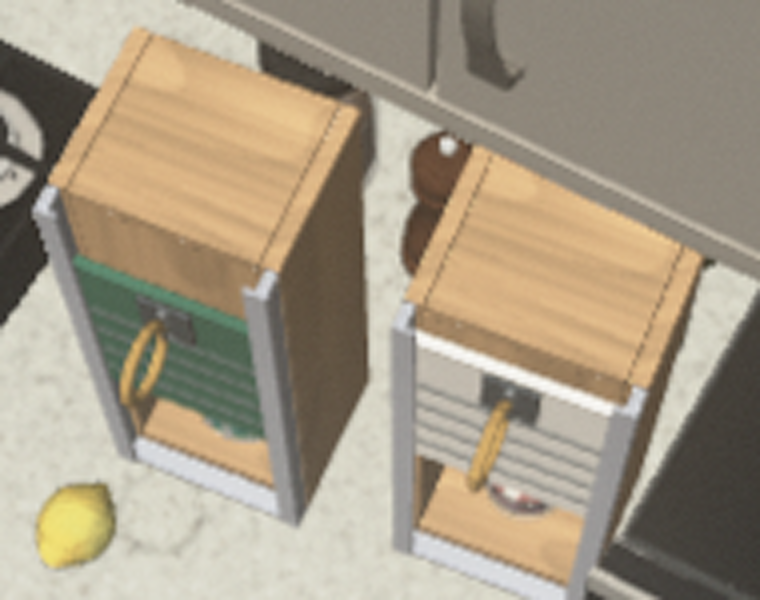

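The crop shows the green roof corners at crop pixels (138,28), (360,105), (275,270), (50,185), and the white roof at (483,148), (702,258), (640,388), (407,295).

```bash
python3 - <<'E'
from h import *
np.set_printoptions(precision=4,suppress=True)
for nm,C in(("g",[(138,28),(360,105),(275,270),(50,185)]),("w",[(483,148),(702,258),(640,388),(407,295)])):
    P=[onz("top",x/4+215,y/4+45,.34)[:2] for x,y in C]
    BL,BR,FR,FL=P; an=lambda d:np.arctan2(d[1],d[0])
    print(nm,*P,"x-dir",an(BL-FL),an(BR-FR),"from y",an(FL-FR)-np.pi/2,an(BL-BR)-np.pi/2)
x=np.array([np.cos(1.20),np.sin(1.20)]);y=np.array([-x[1],x[0]])
c=np.array([.453,-.0785]); print("grasp from corner",c-.135*x, "from handle end", np.array([.3674,-.2941])+.1*x)
from cell import status
s=status.observe();print(s["tool_pos"],s["tool_rot"])
d=c-.135*x-s["tool_pos"][:2]; w=s["tool_rot"][2]; print(d,"tool", d@[np.cos(w),np.sin(w)], d@[np.sin(w),-np.cos(w)])
E
```

```text
g [0.728  0.3372] [0.7455 0.2032] [0.6339 0.1922] [0.6187 0.326 ] x-dir 0.10183830891723351 0.09846103738779673 from y 0.11301746930394252 0.12955365776293837
w [0.7548 0.1306] [ 0.7526 -0.0047] [ 0.6677 -0.0107] [0.6555 0.1229] x-dir 0.07745942842004416 0.06983512277425388 from y 0.0912345648936459 -0.016005645002995506
grasp from corner [ 0.4041 -0.2043] from handle end [ 0.4036 -0.2009]
[ 0.1824 -0.4923  0.2517] [3.1416 0.     0.3548]
[0.2217 0.288 ] tool 0.30793092956367835 -0.19302228053981668
```

Request:
{"name": "send_rows", "arguments": {"plan": [{"offset":[31,-19,8],"yaw":0},{"offset":[31,-19,8],"yaw":0},{"offset":[31,-19,8],"yaw":0},{"offset":[31,-19,8],"yaw":0},{"offset":[31,-19,8],"yaw":0},{"offset":[31,-19,8],"yaw":0},{"offset":[31,-19,8],"yaw":0},{"offset":[31,-20,8],"yaw":0},{"offset":[30,-20,8],"yaw":0},{"offset":[30,-20,8],"yaw":0},{"offset":[0,0,0],"yaw":-0.141},{"offset":[0,0,0],"yaw":-0.141},{"offset":[0,0,0],"yaw":-0.141},{"offset":[0,0,0],"yaw":-0.141},{"offset":[0,0,0],"yaw":-0.141},{"offset":[0,0,0],"yaw":-0.141},{"offset":[0,0,0],"yaw":0},{"offset":[0,0,0],"yaw":0}], "hand": 0, "squeeze": 40}}

```text
time: 2.3
tool_pos: [0.4042, -0.2044, 0.1718]
tool_rot: [3.141, 0.0, 1.197]
contact_force: [0.5, -0.1, -0.2]
opening: 0.0918
grip_force: 0.0
```

Request:
{"name": "send_rows", "arguments": {"plan": [{"offset":[0,0,30],"yaw":0},{"offset":[0,0,30],"yaw":0},{"offset":[0,0,30],"yaw":0},{"offset":[0,0,25],"yaw":0},{"offset":[0,0,15],"yaw":0},{"offset":[0,0,11],"yaw":0},{"offset":[0,0,0],"yaw":0},{"offset":[0,0,0],"yaw":0}]}}

```text
time: 3.1
tool_pos: [0.4045, -0.2046, 0.0311]
tool_rot: [3.141, 0.0, 1.2]
contact_force: [-0.0, -0.3, -0.6]
opening: 0.0919
grip_force: 0.0
```

Request:
{"name": "send_rows", "arguments": {"plan": [{"offset":[0,0,0],"yaw":0},{"offset":[0,0,0],"yaw":0},{"offset":[0,0,0],"yaw":0},{"offset":[0,0,0],"yaw":0},{"offset":[0,0,0],"yaw":0},{"offset":[0,0,0],"yaw":0},{"offset":[0,0,0],"yaw":0},{"offset":[0,0,0],"yaw":0},{"offset":[0,0,0],"yaw":0},{"offset":[0,0,0],"yaw":0}], "hand": 1, "squeeze": 40}}

```text
time: 4.1
tool_pos: [0.4042, -0.2043, 0.0307]
tool_rot: [-3.142, 0.0, 1.201]
contact_force: [-0.2, -0.9, -0.1]
opening: 0.022
grip_force: 39.9
```

Request:
{"name": "send_rows", "arguments": {"plan": [{"offset":[0,0,-15],"yaw":0},{"offset":[0,0,-30],"yaw":0},{"offset":[0,0,-40],"yaw":0},{"offset":[0,0,-40],"yaw":0},{"offset":[0,0,-40],"yaw":0},{"offset":[0,0,-40],"yaw":0},{"offset":[0,0,-37],"yaw":0},{"offset":[15,-6,0],"yaw":0},{"offset":[30,-12,0],"yaw":0},{"offset":[30,-12,0],"yaw":0},{"offset":[30,-12,0],"yaw":0},{"offset":[30,-12,0],"yaw":0},{"offset":[30,-12,0],"yaw":0},{"offset":[30,-12,0],"yaw":0},{"offset":[30,-12,0],"yaw":0},{"offset":[30,-12,0],"yaw":0},{"offset":[30,-12,0],"yaw":0},{"offset":[15,-7,0],"yaw":0},{"offset":[0,0,0],"yaw":0}]}}

```text
time: 6.0
tool_pos: [0.3987, 0.121, 0.2716]
tool_rot: [-3.139, 0.001, 1.204]
contact_force: [0.1, -0.3, -0.4]
opening: 0.0215
grip_force: 39.9
```

Request:
{"name": "send_rows", "arguments": {"plan": [{"offset":[0,0,0],"yaw":0.06},{"offset":[0,0,0],"yaw":0.11},{"offset":[0,0,0],"yaw":0.14},{"offset":[0,0,0],"yaw":0.14},{"offset":[0,0,0],"yaw":0.14},{"offset":[0,0,0],"yaw":0.14},{"offset":[0,0,0],"yaw":0.14},{"offset":[0,0,0],"yaw":0.11},{"offset":[0,0,0],"yaw":0.11},{"offset":[0,0,0],"yaw":0},{"offset":[0,0,0],"yaw":0}]}}

```text
time: 7.1
tool_pos: [0.3995, 0.1187, 0.2722]
tool_rot: [3.141, 0.001, 0.113]
contact_force: [-0.6, 0.3, -1.1]
opening: 0.0215
grip_force: 39.9
```

Request:
{"name": "send_rows", "arguments": {"plan": [{"offset":[15,-5,0],"yaw":0},{"offset":[15,-7,0],"yaw":0},{"offset":[15,-7,0],"yaw":0},{"offset":[15,-7,0],"yaw":0},{"offset":[0,0,0],"yaw":0},{"offset":[0,0,0],"yaw":0}]}}

```text
time: 7.7
tool_pos: [0.4561, 0.1513, 0.2722]
tool_rot: [3.141, 0.001, 0.112]
contact_force: [0.2, -0.3, -2.3]
opening: 0.0217
grip_force: 39.9
```

```bash
python3 - <<'E'
from h import *
from cell import read_camera,status
s=status.observe();p=s["tool_pos"];w=s["tool_rot"][2];print(p,w)
ex=np.array([np.cos(w),np.sin(w),0]);ey=np.array([-np.sin(w),np.cos(w),0])
o=p+.135*ex+.027*ey-[0,0,.0157]; print("origin",o)
for n in("side","top"): print(n,"corner,kink",proj(n,o-.027*ey),proj(n,o+.024*ey),"ring",proj(n,(.581,.255,.2573)))
S,T=read_camera("side"),read_camera("top")
z=lambda i,x,y:cv2.resize(i[y:y+110,x:x+80,::-1],(400,550),interpolation=cv2.INTER_CUBIC)
cv2.imwrite("pics/pre.png",np.hstack([z(S,215,170),z(T,230,95)]))
E
```

```text
[0.45609552 0.15133618 0.2721643 ] 0.11242058090390672
origin [0.58721436 0.19331057 0.2564643 ]
side corner,kink (np.float64(264.0491854372906), np.float64(197.5185001410319)) (np.float64(253.7108936961844), np.float64(208.34280808178949)) ring (np.float64(244.87563904752375), np.float64(216.7680521049449))
top corner,kink (np.float64(286.0320526777349), np.float64(150.27499555417864)) (np.float64(265.7574769976668), np.float64(142.3865373159074)) ring (np.float64(250.897503737705), np.float64(136.1380332441812))
```

View pics/pre.png

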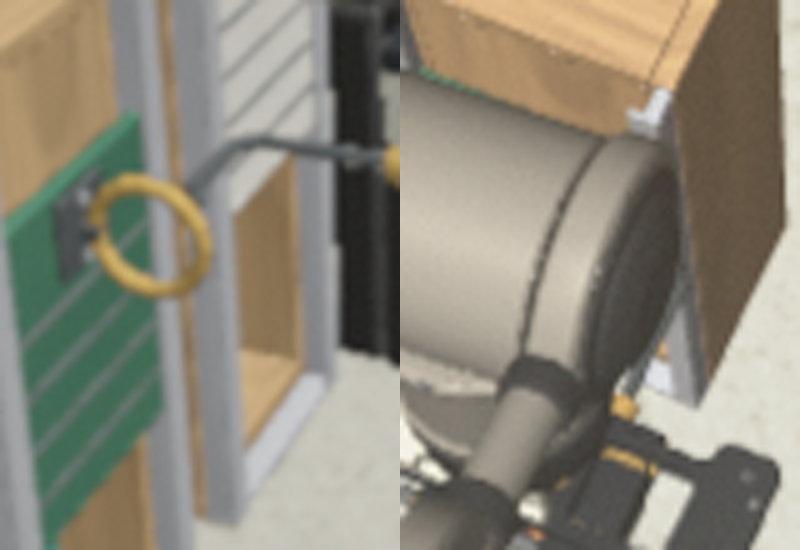

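The side view shows the corner at (264,198) and the prong pointing at the ring centre (245.5,217), as predicted. Now I'll insert it.

Request:
{"name": "send_rows", "arguments": {"plan": [{"offset":[0,-8,0],"yaw":0},{"offset":[0,-10,0],"yaw":0},{"offset":[0,-10,0],"yaw":0},{"offset":[0,-10,0],"yaw":0},{"offset":[0,-2,0],"yaw":0},{"offset":[0,0,0],"yaw":0}]}}

```text
time: 8.4
tool_pos: [0.452, 0.1919, 0.2726]
tool_rot: [3.141, 0.0, 0.112]
contact_force: [0.3, -0.7, -1.5]
opening: 0.0216
grip_force: 39.9
```

Request:
{"name": "send_rows", "arguments": {"plan": [{"offset":[0,-8,0],"yaw":0},{"offset":[0,-8,0],"yaw":0},{"offset":[0,-6,0],"yaw":0},{"offset":[0,0,0],"yaw":0},{"offset":[0,0,0],"yaw":0},{"offset":[0,0,0],"yaw":0}]}}

```text
time: 9.0
tool_pos: [0.4498, 0.2131, 0.2727]
tool_rot: [3.141, 0.0, 0.111]
contact_force: [0.6, -0.3, -1.6]
opening: 0.0218
grip_force: 39.9
```

```bash
python3 - <<'E'
from h import *
from cell import read_camera
S=read_camera("side")
cv2.imwrite("pics/ins.png",cv2.resize(S[175:255,205:305,::-1],(750,600),interpolation=cv2.INTER_CUBIC))
E
```

```text
(no output)
```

View pics/ins.png

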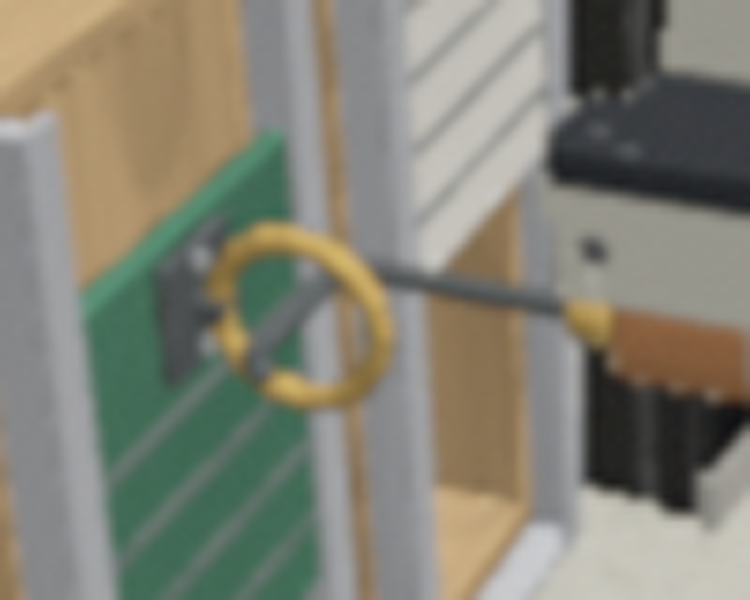

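The prong is clearly through the ring, with its tip on the near side at crop (258,365). I'll pull down with a firmer grip.

Request:
{"name": "send_rows", "arguments": {"plan": [{"offset":[0,0,5],"yaw":0},{"offset":[0,0,5],"yaw":0},{"offset":[0,0,5],"yaw":0},{"offset":[0,0,5],"yaw":0},{"offset":[0,0,5],"yaw":0},{"offset":[0,0,5],"yaw":0},{"offset":[0,0,5],"yaw":0},{"offset":[0,0,5],"yaw":0},{"offset":[0,0,5],"yaw":0},{"offset":[0,0,5],"yaw":0},{"offset":[0,0,0],"yaw":0}], "squeeze": 60}}

```text
time: 10.15
tool_pos: [0.4496, 0.2132, 0.2219]
tool_rot: [3.141, 0.001, 0.111]
contact_force: [-0.1, 0.2, -0.5]
opening: 0.0216
grip_force: 59.9
```

```bash
python3 - <<'E'
from h import *
from cell import read_camera
S=read_camera("side")
cv2.imwrite("pics/pull.png",cv2.resize(S[195:275,205:305,::-1],(750,600),interpolation=cv2.INTER_CUBIC))
E
```

```text
(no output)
```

View pics/pull.png

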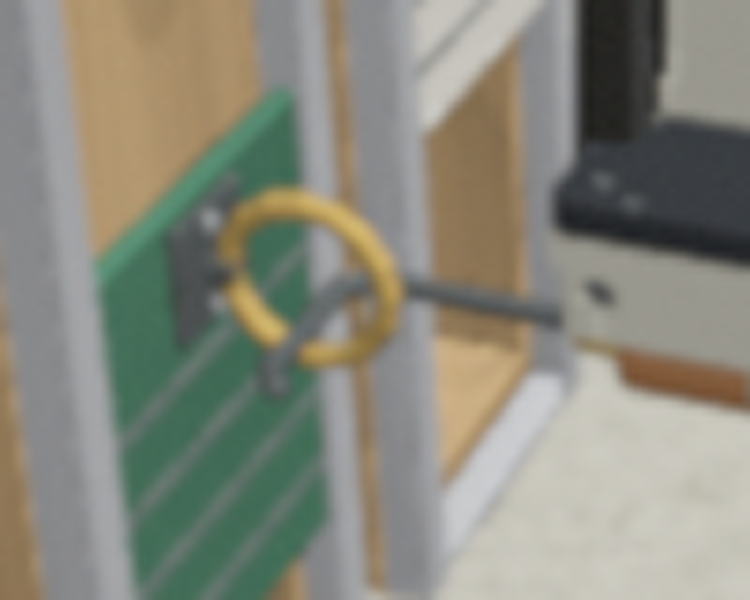

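The prong is seated on the ring's bottom edge and the shutter is following. I'll keep pulling.

Request:
{"name": "send_rows", "arguments": {"plan": [{"offset":[0,0,5],"yaw":0},{"offset":[0,0,5],"yaw":0},{"offset":[0,0,5],"yaw":0},{"offset":[0,0,5],"yaw":0},{"offset":[0,0,5],"yaw":0},{"offset":[0,0,5],"yaw":0},{"offset":[0,0,5],"yaw":0},{"offset":[0,0,5],"yaw":0},{"offset":[0,0,5],"yaw":0},{"offset":[0,0,5],"yaw":0},{"offset":[0,0,5],"yaw":0},{"offset":[0,0,5],"yaw":0},{"offset":[0,0,0],"yaw":0},{"offset":[0,0,0],"yaw":0}]}}

```text
time: 11.6
tool_pos: [0.4492, 0.213, 0.1623]
tool_rot: [3.141, 0.002, 0.111]
contact_force: [0.1, -0.7, -0.5]
opening: 0.0215
grip_force: 59.9
```

```bash
python3 - <<'E'
from h import *
from cell import read_camera
S=read_camera("side")
for z in (.16,.17,.18): print(z,proj("side",(.581,.255,z)))
cv2.imwrite("pics/pull2.png",cv2.resize(S[205:325,195:345,::-1],(750,600),interpolation=cv2.INTER_CUBIC))
E
```

```text
0.16 (np.float64(248.24109193601265), np.float64(257.51988685221704))
0.17 (np.float64(247.91246067339023), np.float64(253.54053329983682))
0.18 (np.float64(247.5800524318173), np.float64(249.51544479672808))
```

View pics/pull2.png

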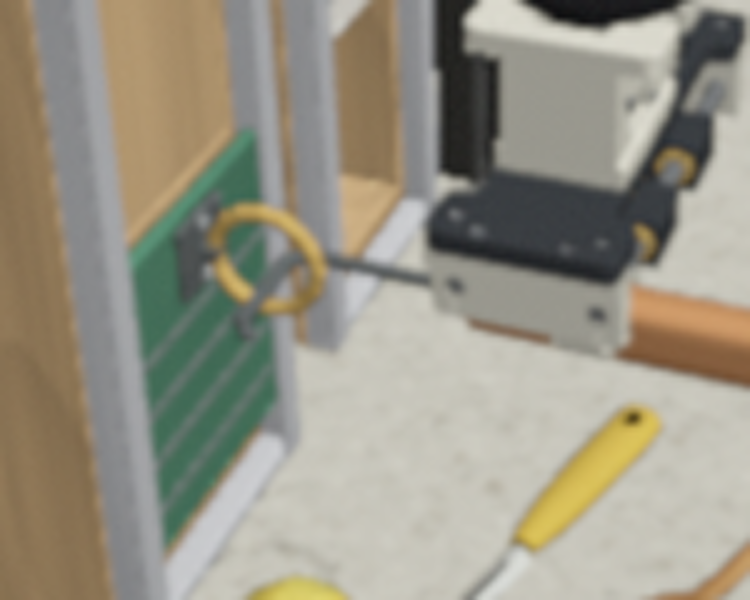

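The ring centre is at (248.4,256.6), so z≈0.162, nearly at the stop. I'll pull a little further until the force rises.

Request:
{"name": "send_rows", "arguments": {"plan": [{"offset":[0,0,3],"yaw":0},{"offset":[0,0,3],"yaw":0},{"offset":[0,0,0],"yaw":0},{"offset":[0,0,0],"yaw":0}]}}

```text
time: 12.05
tool_pos: [0.4496, 0.213, 0.1567]
tool_rot: [3.141, 0.0, 0.111]
contact_force: [-1.7, -1.9, 3.3]
opening: 0.0221
grip_force: 60.0
```

Request:
{"name": "send_rows", "arguments": {"plan": [{"offset":[0,0,-5],"yaw":0},{"offset":[0,0,-6],"yaw":0},{"offset":[0,0,-6],"yaw":0},{"offset":[0,0,0],"yaw":0},{"offset":[0,5,0],"yaw":0},{"offset":[0,10,0],"yaw":0},{"offset":[0,10,0],"yaw":0},{"offset":[0,10,0],"yaw":0},{"offset":[0,10,0],"yaw":0},{"offset":[0,10,0],"yaw":0},{"offset":[0,10,0],"yaw":0},{"offset":[0,5,0],"yaw":0},{"offset":[0,0,0],"yaw":0}]}}

```text
time: 13.35
tool_pos: [0.4576, 0.1429, 0.1737]
tool_rot: [3.141, 0.0, 0.11]
contact_force: [0.2, 0.3, -1.5]
opening: 0.0219
grip_force: 60.0
```

```bash
python3 - <<'E'
from h import *
from cell import read_camera
S=read_camera("side")
cv2.imwrite("pics/out.png",cv2.resize(S[205:325,195:345,::-1],(750,600),interpolation=cv2.INTER_CUBIC))
E
```

```text
(no output)
```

View pics/out.png

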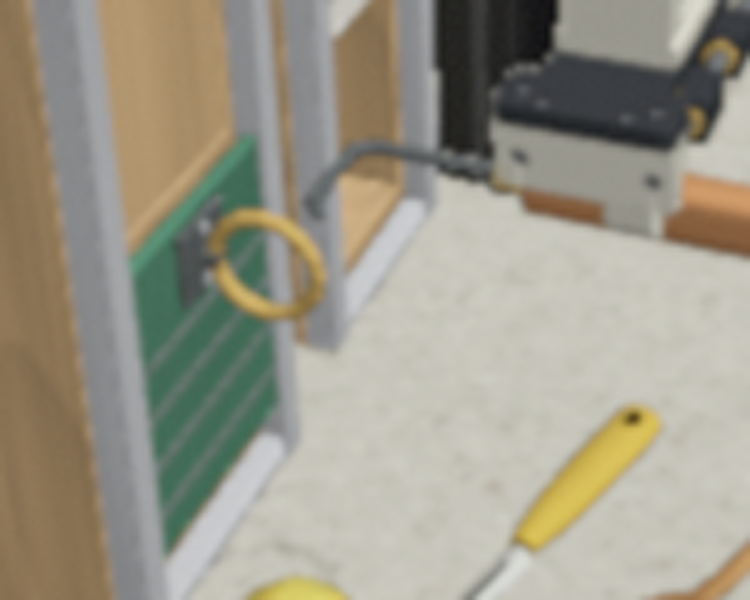

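The hook is clear of the ring and the green shutter is at its sill. I'll take the pole back to where it was lying.

Request:
{"name": "send_rows", "arguments": {"plan": [{"offset":[-15,0,0],"yaw":0},{"offset":[-15,0,0],"yaw":0},{"offset":[-15,0,0],"yaw":0},{"offset":[-13,0,0],"yaw":0},{"offset":[0,0,0],"yaw":-0.06},{"offset":[0,0,0],"yaw":-0.11},{"offset":[0,0,0],"yaw":-0.14},{"offset":[0,0,0],"yaw":-0.14},{"offset":[0,0,0],"yaw":-0.14},{"offset":[0,0,0],"yaw":-0.14},{"offset":[0,0,0],"yaw":-0.14},{"offset":[0,0,0],"yaw":-0.11},{"offset":[0,0,0],"yaw":-0.11},{"offset":[0,0,0],"yaw":0}]}}

```text
time: 14.8
tool_pos: [0.3998, 0.1376, 0.1737]
tool_rot: [3.141, -0.0, 1.202]
contact_force: [0.2, -0.4, -0.9]
opening: 0.0217
grip_force: 60.0
```

Request:
{"name": "send_rows", "arguments": {"plan": [{"offset":[-15,7,0],"yaw":0},{"offset":[-30,12,0],"yaw":0},{"offset":[-30,12,0],"yaw":0},{"offset":[-30,12,0],"yaw":0},{"offset":[-30,12,0],"yaw":0},{"offset":[-30,12,0],"yaw":0},{"offset":[-30,12,0],"yaw":0},{"offset":[-30,12,0],"yaw":0},{"offset":[-30,12,0],"yaw":0},{"offset":[-30,12,0],"yaw":0},{"offset":[-30,12,0],"yaw":0},{"offset":[0,0,0],"yaw":0},{"offset":[0,0,30],"yaw":0},{"offset":[0,0,30],"yaw":0},{"offset":[0,0,20],"yaw":0},{"offset":[0,0,20],"yaw":0},{"offset":[0,0,15],"yaw":0},{"offset":[0,0,8],"yaw":0},{"offset":[0,0,4],"yaw":0},{"offset":[0,0,0],"yaw":0}]}}

```text
time: 16.8
tool_pos: [0.4045, -0.2021, 0.0467]
tool_rot: [-3.141, -0.0, 1.2]
contact_force: [-0.5, -1.0, -1.0]
opening: 0.0216
grip_force: 60.0
```

Request:
{"name": "send_rows", "arguments": {"plan": [{"offset":[0,0,4],"yaw":0},{"offset":[0,0,4],"yaw":0},{"offset":[0,0,4],"yaw":0},{"offset":[0,0,3],"yaw":0},{"offset":[0,0,0],"yaw":0},{"offset":[0,0,0],"yaw":0}]}}

```text
time: 17.4
tool_pos: [0.4044, -0.2025, 0.0317]
tool_rot: [3.142, 0.0, 1.201]
contact_force: [-0.3, -0.5, -0.2]
opening: 0.0217
grip_force: 60.0
```

Request:
{"name": "send_rows", "arguments": {"plan": [{"offset":[0,0,0],"yaw":0},{"offset":[0,0,0],"yaw":0},{"offset":[0,0,0],"yaw":0},{"offset":[0,0,0],"yaw":0},{"offset":[0,0,0],"yaw":0},{"offset":[0,0,0],"yaw":0},{"offset":[0,0,0],"yaw":0},{"offset":[0,0,0],"yaw":0},{"offset":[0,0,-10],"yaw":0},{"offset":[0,0,-20],"yaw":0},{"offset":[0,0,-30],"yaw":0},{"offset":[0,0,-40],"yaw":0},{"offset":[0,0,-40],"yaw":0},{"offset":[0,0,0],"yaw":0},{"offset":[0,0,0],"yaw":0}], "hand": 0}}

```text
time: 18.9
tool_pos: [0.4045, -0.2025, 0.1729]
tool_rot: [3.139, 0.001, 1.201]
contact_force: [-0.3, -0.6, 0.3]
opening: 0.0919
grip_force: 0.0
```

```bash
python3 - <<'E'
from h import *
from cell import read_camera
cv2.imwrite("pics/end.png",read_camera("side")[:,:,::-1])
E
```

```text
(no output)
```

View pics/end.png

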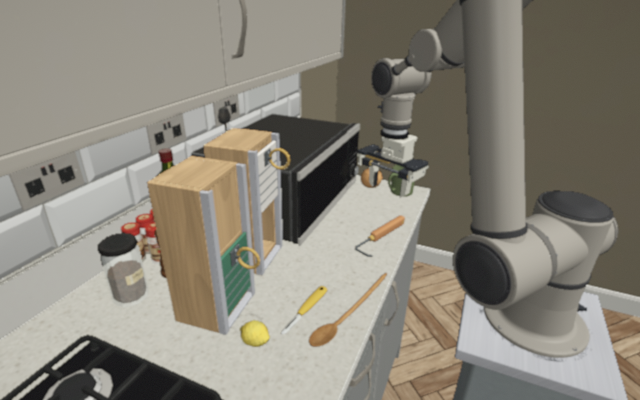

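The pole is lying on the worktop at (380,235), the green shutter is down with its ring at (248,257), the white shutter is up, and the gripper is clear.

```bash
python3 -c "
from cell import ticket; print(ticket.hand_in())"
```

```text
the job is handed in; nothing more can be done
None
```

The green shutter is pulled down to its stop, the white one is still up, the pole is unhooked and lying back on the worktop, and the job is handed in at about 19 s; no verdict was returned.

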